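Dust the seam, then hold the reader's sprung lid at its index

TASK

Before the bench reader is opened, press the red nozzle cap of the clamped air-duster can all the way down and let it spring fully back up, with the reader's lid still closed. Then lift the reader's sprung lid (the black bar is its handle) until the blue pointer on the lid's edge lines up with the orange index arm on the quadrant, and finish while still holding the lid steady there, because it closes by itself when let go. Do not shift the orange index arm, and leave the small blue-capped bottle and the petri dish where they are.

Things in the scene. Friction and masses are not known exactly. Their poses are not given: they have to be found in the camera images.
- cap (a joint): how far the red nozzle cap of the air-duster can is pressed: 0 up, 0.006 m fully down (straight down). A spring pushes it back up: about 2 N at the start of the stroke, 5 N fully down; then it meets a hard stop.
- cap_top (a point): centre of the flat top of the red nozzle cap (round, 32 mm diameter, 18 mm high), 159 mm above the bench when up. The blue and white can (52 mm diameter) is fixed upright in a dark stand (base 100 mm across), to the right of the reader. The point's x axis is the way the thin nozzle tube points, level, towards the reader.
- lid (a joint): angle of the reader's lid, rad: 0 closed, grows as its front rises, up to 1.25. A spring hinge and its weight pull it shut: about 2.5 N along its path at the bar is needed near 0, 4 N at 0.75 rad. It falls shut when let go.
- reader_hinge (a point): middle of the lid's hinge axis at the rear upper edge of the reader, 98 mm above the bench. The point's x axis points level from the reader's front to its rear, y (to its left) lies along the hinge axis, z up. The reader is a white instrument, 165 x 200 x 94 mm (x, y, z), fixed on the bench; its front wall lies 158 mm ahead (-x) of the hinge.
- lid_bar (a point): middle of the black round bar for lifting the lid: 12 mm diameter, along y, 98 mm free between its posts, 46 mm clear of the grey lid's front edge, nothing below it; 104 mm above the bench when closed. At lid angle a it is at x = -0.210 cos a + 0.006 sin a, z = 0.210 sin a + 0.006 cos a from reader_hinge (in that point's axes). Its x and z axes turn with the lid.
- lid_pointer (a point): tip of the blue pointer on the left edge of the lid, 148 mm from the hinge axis, 118 mm left of the reader's middle plane; it turns with the lid.
- index (a joint): angle at which the orange index arm stands on the quadrant, rad, in the same sense and from the same zero as the lid's angle: the lid is at the index when both are equal. Between 0.40 and 0.75; it stays by friction and is not to be moved.
- index_tip (a point): tip of the orange index arm, on the outside of the aluminium quadrant on the reader's left side, 138 mm from the hinge axis, 118 mm left of the reader's middle plane. The quadrant arc has a radius of 124 mm about the hinge and rises to 215 mm above the bench.
- bench_bottle_mid (a point): centre, half-way up, of a small clear bottle with blue cap, 56 mm diameter, 101 mm high, standing loose to the right; leave it alone.
- dish_mid (a point): centre, half-way up, of a petri dish, 60 mm diameter, 15 mm high, lying loose to the left; leave it alone.
There are look-alikes about, which are no part of the job. Of the things that look like the part that bears cap, the middle-sized one is meant.

How it is judged:
By the outcome, as a careful person would: the job done as asked, in the order asked, and still so for the second after the job is handed in, while the arm keeps its last pose, push and grip.
It also fails if it takes over 42 s, if anything falls off the work surface, if the arm or the gripper's body presses on something with over 40 N, if the wrist force passes 120 N, or if a joint passes its speed limit or range.

ROBOT

A 6-joint arm with a two-finger parallel gripper is mounted at the origin on a cart in front of the work surface, level with it; the furniture and walls round the work are solid. World frame = base frame: x ahead of the robot, y to its left, z up, the work surface at z = 0. Lengths are in m, angles in degrees, forces in N, time in s.
With the tool pointing down it reaches from about 0.35 to 0.875 m from the base axis. Payload 4.2 kg.
Tool frame: the origin (TCP) lies at the very end of the fingers, on their centre line; the grasp point (between the pads) lies 19 mm behind it; z points along the fingers, y is the line along which they close (so a half turn about z gives the same grasp; the last joint's range is limited). The gripper opens to 87 mm and grips with 3 to 60 N. Pads are 19 mm wide; open, the fingers measure 117 mm over their backs; the gripper's body (75 mm by 190 mm) begins 51 mm behind the grasp point.
Start: joints at [-53.938, 22.042, 0.453, 0, -68.411, -14.817], TCP at [0.226, -0.582, 0.223] pointing down, gripper open.
Joint ranges: [-179.83, 179.83], [-69.29, 118.12], [-61.27, 80.66], [-181.25, 117.63], [-171.15, -9.14], [-177.46, 177.46]. Speed limits (degrees/s): [159.86, 159.86, 180, 180, 180, 180].

INTERFACE

Orientations are given as a 3x3 rotation matrix whose columns are the frame's x, y, z axes.
In Python, from station import * gives the robot as it stands.
- The arm moves only by the shell command python3 -m pendant 'ROWS'. ROWS is JSON, a list of rows, each an object of numbers: "x", "y", "z": the shift along the world's x, y, z normalised to -1 to 1, where 1 is 250 mm; "rx", "ry", "rz": the turn, a rotation vector about the world's x, y, z normalised to -1 to 1, where 1 is 180 degrees; "claw": the opening, from 0 (shut) to 1 (fully open). A call has exactly 8 rows; each row is the pose to reach, as a shift and turn from the pose commanded when the call began, turning the shorter way round; what a row does not reach only later rows make up. A row lasts 1/8 s, in which the tool goes at most 62.5 mm and 10.7 degrees, less where a joint would pass 70% of its speed; a pose out of reach is approached as far as the arm can. A call with a number of a shift or a turn outside -1 to 1 is refused whole. A call with a gripper value outside its range is refused whole. The fingers move at their own pace and stop on an object; the grip force is fixed at half the most. Time passes only in rows, so rows that repeat a pose let the fingers close, or fill a call up. It gives the time, the measured TCP pose, the force, the opening and the grip force at its end, in the units of the state.
- sense(): the state, without advancing time (a new reading comes with each control period).
- capture(name): name is "side" or "top"; returns a dict with "color" (400x640x3 uint8, red, green, blue), "mtx" (3x3 intrinsics, pixels), "k1" (the pictures are not rectified: a ray, as slopes to the right and down, at radius r is drawn at 1 + k1 r^2 times it, then the intrinsics apply), "world_to_cam" (4x4, takes a point from world to camera coordinates). Camera axes: x right, y up, looking along -z (the intrinsics and any distortion apply to the point x, -y, -z); pixel columns grow to the right and rows downward; lengths in m; the calibration is good to about 2 mm. A picture is of the moment at which its call begins. There is no depth.
- finish_job(): hands the job in; it is judged then, once.
Trained networks look in a picture, given as the dict that the camera call returned (one of the last four; its "shot" number tells which), for a name from the list of things; names that differ only in an ending like _2 or _b are one class to them, and where a whole thing is asked for, a point or a joint stands for the part that bears it (a point fixed in the world has none). Each returns a list of dicts, best first, with "conf" (0 to 1); they miss things now and then, are a little off and sometimes report something else, mostly with a low value. They report only what shows in the picture. A call takes as long as a camera call. They do not tell look-alikes from the thing itself.
- search_frame(picture, label): "centre" ([column, row] in pixels, amid what is visible of it).
- regions_of(picture, label): "region" (400x640 bool, what is visible of it) and "centre" ([column, row] in pixels, amid what is visible of it).
The state is a dict: "time_s": time; "joints": joint angles; "joint_velocities": joint speeds; "effort": joint torques, N m; "tcp_pos": TCP position; "ee_rot": TCP orientation; "wrist_force": force on the tool from outside, world axes, zero at the start; "moment": the same for the moment, N m; "gripper_width": opening from 0.0 (shut) to 1.0 (fully open); "gripper_force": force on a finger pad.
Only numpy, scipy, OpenCV 4.12 (cv2) and the standard library are available. Lean on these libraries where they do the work, as an engineer would, in place of code of your own. Each camera call takes 0.05 s, during which the arm holds its last target. There are 200 camera calls.

## Working session

There is one attempt and no reset: what is moved stays moved. The work goes in short steps, Python scripts to look and compute and a shell command to move; the robot and the scene stay as the last step left them, time stands still between calls to the robot, and variables do not carry over. Pictures are saved under pics/ and viewed, at most 10 in all, crops included, and the job is handed in when it is done.

```bash
mkdir -p pics
python3 - <<'E'
from station import *
import cv2,pickle
P={}
for n in("side","top"):
    p=capture(n);P[n]=p
    cv2.imwrite(f"pics/{n}0.png",p["color"][:,:,::-1])
    print(n,p["mtx"].tolist(),p["k1"],p["world_to_cam"].round(4).tolist())
    for l in("cap","cap_top","lid","lid_bar","reader_hinge","lid_pointer","index","index_tip","bench_bottle_mid","dish_mid"):
        print(l,[([round(float(c)) for c in d["centre"]],round(d["conf"],2)) for d in search_frame(p,l)])
pickle.dump(P,open("p0.pkl","wb"))
print(sense())
E
```

```text
side [[389.142794040122, 0.0, 319.67857029672496], [0.0, 389.142794040122, 204.55877206691073], [0.0, 0.0, 1.0]] -0.0722798177723523 [[-0.8589, -0.512, -0.0116, 0.4101], [0.1947, -0.3474, 0.9173, -0.2324], [-0.4737, 0.7856, 0.3981, -1.0134], [0.0, 0.0, 0.0, 1.0]]
cap [([374, 150], 0.5)]
cap_top [([314, 198], 0.51), ([250, 257], 0.5), ([374, 147], 0.44), ([259, 246], 0.27)]
lid [([256, 248], 0.63), ([218, 251], 0.38)]
lid_bar [([258, 247], 0.65)]
reader_hinge [([248, 258], 0.83), ([347, 190], 0.71)]
lid_pointer [([260, 244], 0.6)]
index [([215, 250], 0.72)]
index_tip [([226, 245], 0.51)]
bench_bottle_mid [([257, 248], 0.69), ([346, 188], 0.64)]
dish_mid [([237, 309], 0.94)]
top [[444.1458547212686, 0.0, 320.0519384031411], [0.0, 444.1458547212686, 197.16402199866087], [0.0, 0.0, 1.0]] -0.10994851415935493 [[-0.0026, -0.9992, 0.0405, -0.0492], [0.9924, 0.0024, 0.1234, -0.5513], [-0.1234, 0.0405, 0.9915, -1.7898], [0.0, 0.0, 0.0, 1.0]]
cap [([315, 204], 0.64), ([441, 200], 0.43)]
cap_top []
lid [([254, 193], 0.83)]
lid_bar [([257, 190], 0.88)]
reader_hinge [([255, 195], 0.62)]
lid_point
[... 248 characters left out ...]
817e+01, -1.48158811e+01]), 'joint_velocities': array([ 0.06994419,  0.03603121,  0.06124287, -0.03178778,  0.00178824,
       -0.04933974]), 'effort': array([-9.21283463e-04, -3.90480530e+01,  1.87625331e+01,  4.22455698e+00,
        1.53960125e-02, -1.46995717e-05]), 'tcp_pos': array([ 0.2264976 , -0.58253668,  0.22257013]), 'ee_rot': array([[-9.32033782e-01, -3.62371397e-01,  1.88679368e-05],
       [-3.62371397e-01,  9.32033778e-01, -8.11414509e-05],
       [ 1.18177865e-05, -8.24637740e-05, -9.99999997e-01]]), 'wrist_force': array([-0.26989353, -0.10105734,  1.11783506]), 'moment': array([ 0.02851658,  0.02254685, -0.03132552]), 'gripper_force': 0.0, 'gripper_width': 0.9978515895896438}
```

Run:
```python
import cv2
a=cv2.imread("pics/side0.png")[100:360,130:530];cv2.imwrite("pics/s1.png",cv2.resize(a,(800,520),interpolation=3))
a=cv2.imread("pics/top0.png")[100:330,160:500];cv2.imwrite("pics/t1.png",cv2.resize(a,(800,541),interpolation=3))
```

```text
(no output)
```

View pics/s1.png

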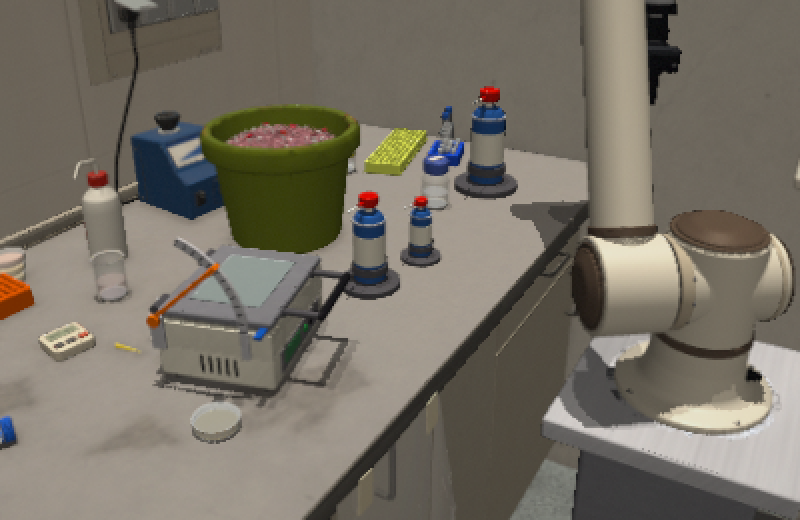

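View pics/t1.png

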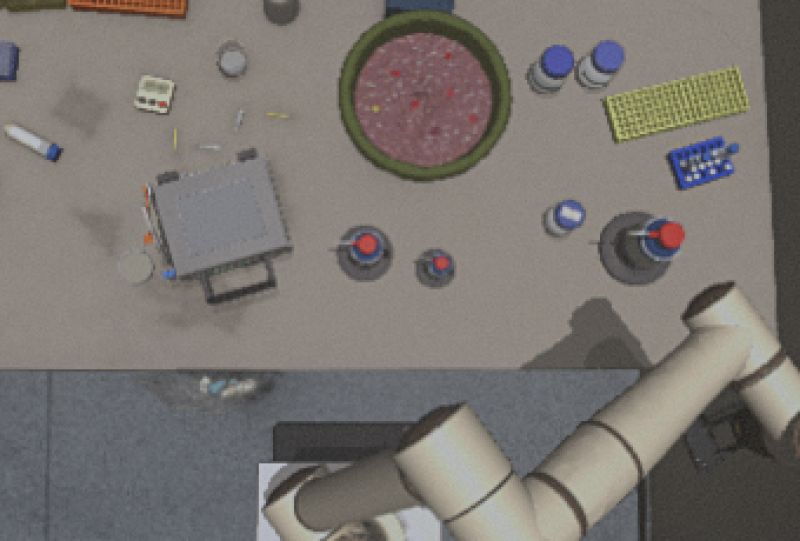

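The middle can is at about (314,199) in side and (316,203) in top. The reader's bar is to its left, with the orange arm and blue pointer on the reader's left side. I'll zoom in for keypoints.

Run:
```python
import cv2,numpy as np
a=cv2.imread("pics/side0.png")[205:305,195:310]
b=cv2.imread("pics/top0.png")[155:235,210:290]
A=cv2.resize(a,None,fx=4,fy=4,interpolation=2);B=cv2.resize(b,None,fx=4,fy=4,interpolation=2)
A=cv2.copyMakeBorder(A,0,max(0,B.shape[0]-A.shape[0]),0,0,0);B=cv2.copyMakeBorder(B,0,A.shape[0]-B.shape[0],0,0,0)
def grid(I,x0,y0):
    for i in range(0,I.shape[1],40): cv2.putText(I,str(x0+i//4),(i,8),0,.3,(0,255,255));cv2.line(I,(i,10),(i,14),(0,255,255))
    for i in range(0,I.shape[0],40): cv2.putText(I,str(y0+i//4),(0,i+4),0,.3,(0,255,0))
grid(A,195,205);grid(B,210,155)
cv2.imwrite("pics/z1.png",np.hstack([A,B]));print(A.shape,B.shape)
```

```text
(400, 460, 3) (400, 320, 3)
```

View pics/z1.png

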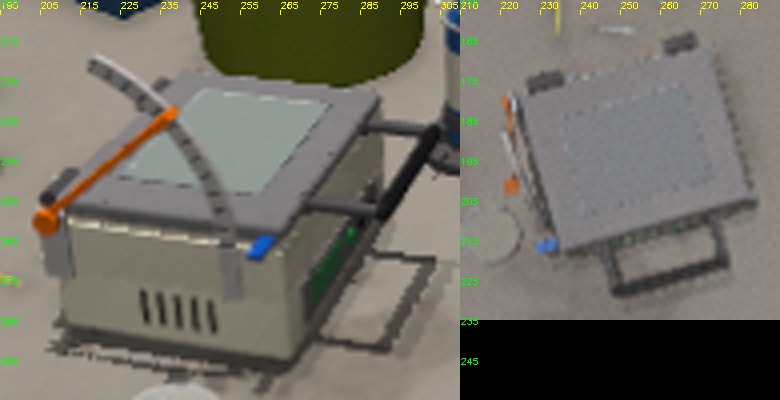

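```bash
cat > h.py <<'E'
import numpy as np,pickle
from scipy.optimize import least_squares
def proj(p,X):
    W=p["world_to_cam"];c=W[:3,:3]@np.asarray(X)+W[:3,3]
    u=np.array([c[0],-c[1]])/-c[2];u=u*(1+p["k1"]*(u@u));M=p["mtx"]
    return np.array([M[0,0]*u[0]+M[0,2],M[1,1]*u[1]+M[1,2]])
def tri(P,s,t,z=None):
    f=lambda X:np.r_[proj(P["side"],X)-s,proj(P["top"],X)-t]
    r=least_squares(f,[.6,0,.1]);return r.x,r.fun
E
cat > fit.py <<'E'
from h import *
P=pickle.load(open("p0.pkl","rb"))
obs=[("ip","side",206.3,260.3),("it","side",238.5,233.3),("pt","side",258,268),("b+","side",290.5,258),("b-","side",304,237.5),
("b+","top",248.7,227.5),("b-","top",276.7,220.5),("pt","top",230,216.5),("it","top",223,201),("ip","top",221.7,179.5)]
def pts(q):
    x,y,w,i,bh,py=q;c,s=np.cos(w),np.sin(w);R=np.array([[c,-s,0],[s,c,0],[0,0,1]])
    L={"ip":[0,py,0],"it":[-.138*np.cos(i),.118,.138*np.sin(i)],"pt":[-.148,.118,0],"b+":[-.21,bh,.006],"b-":[-.21,-bh,.006]}
    return {k:R@v+[x,y,.098] for k,v in L.items()}
f=lambda q:np.concatenate([proj(P[c],pts(q)[k])-[u,v] for k,c,u,v in obs])
r=least_squares(f,[.6,.2,0.2,.5,.055,.118],loss="soft_l1");print(r.x.round(4),np.degrees(r.x[2]));print(f(r.x).reshape(-1,2).round(1))
for o,e in zip(obs,f(r.x).reshape(-1,2).round(1)):print(o[:2],e)
q=r.x;print({k:v.round(4) for k,v in pts(q).items()})
print("cap",tri(P,(314.5,199.5),(316,203.5)))
print("dish",tri(P,(237,309),(215,213)))
print("big",tri(P,(374,147),(441,200)))
E
python3 fit.py
python3 - <<'E'
import pickle,cv2,numpy as np
from h import *
P=pickle.load(open("p0.pkl","rb"))
C={}
for n,(u,v) in dict(side=(314,199),top=(316,204)).items():
    a=P[n]["color"].astype(int);m=(a[...,0]>130)&(a[...,1]<70)&(a[...,2]<70)
    k,l,st,ce=cv2.connectedComponentsWithStats(m.astype(np.uint8));
    for i in range(1,k):
        if np.hypot(*(ce[i]-[u,v]))<12 and st[i][4]>8:print(n,st[i],ce[i])
E
```

```text
[0.6411 0.2303 0.2495 0.735  0.0563 0.1171] 14.296610636012531
[[-0.3 -0.3]
 [-0.5 -0.1]
 [ 0.3  0.9]
 [ 0.  -0.3]
 [ 0.6 -0. ]
 [-0.  -0.3]
 [-0.  -0.3]
 [-0.1 -0.6]
 [ 0.2  1. ]
 [ 0.1  0.3]]
('ip', 'side') [-0.3 -0.3]
('it', 'side') [-0.5 -0.1]
('pt', 'side') [0.3 0.9]
('b+', 'side') [ 0.  -0.3]
('b-', 'side') [ 0.6 -0. ]
('b+', 'top') [-0.  -0.3]
('b-', 'top') [-0.  -0.3]
('pt', 'top') [-0.1 -0.6]
('it', 'top') [0.2 1. ]
('ip', 'top') [0.1 0.3]
{'ip': array([0.6121, 0.3438, 0.098 ]), 'it': array([0.5127, 0.3193, 0.1905]), 'pt': array([0.4685, 0.3081, 0.098 ]), 'b+': array([0.4237, 0.233 , 0.104 ]), 'b-': array([0.4515, 0.1239, 0.104 ])}
cap (array([ 0.51198981, -0.02907564,  0.15096708]), array([-0.07647993, -0.00515438,  0.04672303,  0.0814932 ]))
dish (array([0.48456884, 0.38123661, 0.01873533]), array([-0.35870905, -0.0379639 ,  0.37327987,  0.49068781]))
big (array([ 0.51905365, -0.50120981,  0.20740342]), array([-0.32364572, -0.00759434,  0.12282597,  0.27787243]))
side [310 196   9   4  32] [314.  197.5]
top [311 200   9   8  16] [314.6875 203.    ]
```

The reader fit is good to about 1 px: yaw is 14.3° and the index is about 0.735 rad. The cap is at (0.512, -0.029). Next I move above the cap with the gripper shut.

```bash
python3 -m pendant '[{"z":0.15,"claw":0},{"z":0.3,"x":0.05,"y":0.1,"claw":0},{"z":0.3,"x":0.12,"y":0.25,"claw":0},{"z":0.3,"x":0.2,"y":0.4,"claw":0},{"z":0.3,"x":0.28,"y":0.55,"claw":0},{"z":0.3,"x":0.36,"y":0.7,"claw":0},{"z":0.3,"x":0.44,"y":0.85,"claw":0},{"z":0.3,"x":0.5,"y":1,"claw":0}]'
python3 -m pendant '[{"y":0.15,"x":0.08,"claw":0},{"y":0.3,"x":0.2,"rz":-0.02,"claw":0},{"y":0.45,"x":0.3,"rz":-0.05,"claw":0},{"y":0.6,"x":0.4,"rz":-0.08,"claw":0},{"y":0.75,"x":0.5,"rz":-0.1,"claw":0},{"y":0.9,"x":0.58,"rz":-0.118,"claw":0},{"y":1,"x":0.644,"rz":-0.118,"claw":0},{"y":1,"x":0.644,"rz":-0.118,"claw":0}]'
```

```text
$[0]: bad value
$[0]: bad value
```

```bash
python3 -m pendant '[{"x":0,"y":0,"z":0.15,"rx":0,"ry":0,"rz":0,"claw":0},{"x":0.05,"y":0.1,"z":0.3,"rx":0,"ry":0,"rz":0,"claw":0},{"x":0.12,"y":0.25,"z":0.3,"rx":0,"ry":0,"rz":0,"claw":0},{"x":0.2,"y":0.4,"z":0.3,"rx":0,"ry":0,"rz":0,"claw":0},{"x":0.28,"y":0.55,"z":0.3,"rx":0,"ry":0,"rz":0,"claw":0},{"x":0.36,"y":0.7,"z":0.3,"rx":0,"ry":0,"rz":0,"claw":0},{"x":0.44,"y":0.85,"z":0.3,"rx":0,"ry":0,"rz":0,"claw":0},{"x":0.5,"y":1,"z":0.3,"rx":0,"ry":0,"rz":0,"claw":0}]'
```

```text
time_s: 2.1
tcp_pos: [0.3521, -0.3312, 0.2977]
ee_rot: [[-0.932, -0.363, 0.0], [-0.363, 0.932, -0.0], [-0.0, -0.0, -1.0]]
wrist_force: [-0.4, 0.0, 0.2]
gripper_width: 0.174
gripper_force: 0.0
```

```bash
python3 -m pendant '[{"x":0.08,"y":0.15,"z":0,"rx":0,"ry":0,"rz":0,"claw":0},{"x":0.2,"y":0.3,"z":0,"rx":0,"ry":0,"rz":-0.02,"claw":0},{"x":0.3,"y":0.45,"z":0,"rx":0,"ry":0,"rz":-0.05,"claw":0},{"x":0.4,"y":0.6,"z":0,"rx":0,"ry":0,"rz":-0.08,"claw":0},{"x":0.5,"y":0.75,"z":0,"rx":0,"ry":0,"rz":-0.1,"claw":0},{"x":0.6,"y":0.9,"z":0,"rx":0,"ry":0,"rz":-0.118,"claw":0},{"x":0.64,"y":1,"z":0,"rx":0,"ry":0,"rz":-0.118,"claw":0},{"x":0.64,"y":1,"z":0,"rx":0,"ry":0,"rz":-0.118,"claw":0}]'
python3 -m pendant '[{"x":0,"y":0.1,"z":-0.1,"rx":0,"ry":0,"rz":0,"claw":0},{"x":0,"y":0.2,"z":-0.2,"rx":0,"ry":0,"rz":0,"claw":0},{"x":0,"y":0.21,"z":-0.3,"rx":0,"ry":0,"rz":0,"claw":0},{"x":0,"y":0.21,"z":-0.36,"rx":0,"ry":0,"rz":0,"claw":0},{"x":0,"y":0.21,"z":-0.42,"rx":0,"ry":0,"rz":0,"claw":0},{"x":0,"y":0.21,"z":-0.48,"rx":0,"ry":0,"rz":0,"claw":0},{"x":0,"y":0.21,"z":-0.48,"rx":0,"ry":0,"rz":0,"claw":0},{"x":0,"y":0.21,"z":-0.48,"rx":0,"ry":0,"rz":0,"claw":0}]'
python3 - <<'E'
from station import *
import cv2,numpy as np,pickle
P={n:capture(n) for n in("side","top")};pickle.dump(P,open("p1.pkl","wb"))
a=P["side"]["color"][150:250,260:360,::-1];b=P["top"]["color"][150:250,270:370,::-1]
cv2.imwrite("pics/c1.png",cv2.resize(np.hstack([a,b]),(800,400),interpolation=2))
print(sense()["tcp_pos"])
from h import *
for n in P:print(n,proj(P[n],sense()["tcp_pos"]),proj(P[n],[.512,-.029,.159]))
E
```

```text
time_s: 3.1
tcp_pos: [0.512, -0.0811, 0.2973]
ee_rot: [[-1.0, -0.003, -0.0], [-0.003, 1.0, 0.0], [0.0, 0.0, -1.0]]
wrist_force: [0.7, -0.6, 0.6]
gripper_width: 0.004
gripper_force: 0.0
time_s: 4.1
tcp_pos: [0.5119, -0.0301, 0.178]
ee_rot: [[-1.0, -0.0, 0.001], [-0.0, 1.0, -0.0], [-0.001, -0.0, -1.0]]
wrist_force: [0.5, 0.5, 0.8]
gripper_width: 0.004
gripper_force: 0.0
[ 0.51201643 -0.02993667  0.17825151]
side [314.41261354 191.29666208] [314.36457753 197.1301427 ]
top [316.5027283 202.7870395] [316.09334374 203.34945136]
```

View pics/c1.png

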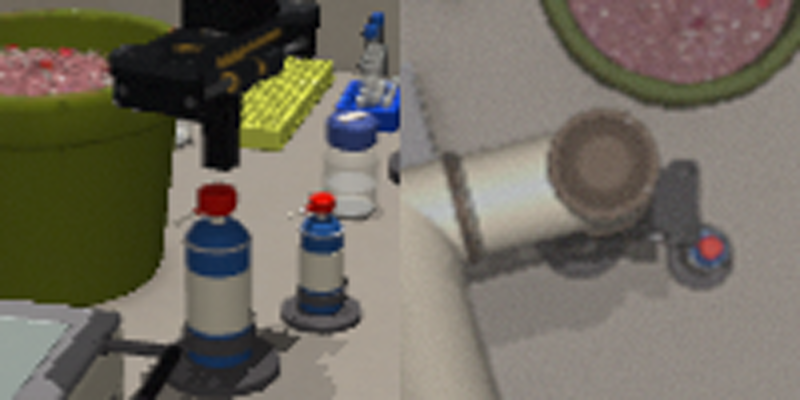

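The fingers stand centred over the middle can's red cap. Now press.

```bash
python3 -m pendant '[{"x":0,"y":0,"z":-0.03,"rx":0,"ry":0,"rz":0,"claw":0},{"x":0,"y":0,"z":-0.06,"rx":0,"ry":0,"rz":0,"claw":0},{"x":0,"y":0,"z":-0.075,"rx":0,"ry":0,"rz":0,"claw":0},{"x":0,"y":0,"z":-0.085,"rx":0,"ry":0,"rz":0,"claw":0},{"x":0,"y":0,"z":-0.092,"rx":0,"ry":0,"rz":0,"claw":0},{"x":0,"y":0,"z":-0.1,"rx":0,"ry":0,"rz":0,"claw":0},{"x":0,"y":0,"z":-0.1,"rx":0,"ry":0,"rz":0,"claw":0},{"x":0,"y":0,"z":-0.1,"rx":0,"ry":0,"rz":0,"claw":0}]'
```

```text
time_s: 5.2
tcp_pos: [0.511, -0.03, 0.1534]
ee_rot: [[-1.0, -0.0, -0.001], [-0.0, 1.0, -0.0], [0.001, -0.0, -1.0]]
wrist_force: [-4.6, 1.3, 7.7]
gripper_width: 0.005
gripper_force: 3.9
```

```bash
python3 -m pendant '[{"x":0,"y":0,"z":-0.003,"rx":0,"ry":0,"rz":0,"claw":0},{"x":0,"y":0,"z":-0.006,"rx":0,"ry":0,"rz":0,"claw":0},{"x":0,"y":0,"z":-0.009,"rx":0,"ry":0,"rz":0,"claw":0},{"x":0,"y":0,"z":-0.012,"rx":0,"ry":0,"rz":0,"claw":0},{"x":0,"y":0,"z":-0.012,"rx":0,"ry":0,"rz":0,"claw":0},{"x":0,"y":0,"z":-0.012,"rx":0,"ry":0,"rz":0,"claw":0},{"x":0,"y":0,"z":-0.012,"rx":0,"ry":0,"rz":0,"claw":0},{"x":0,"y":0,"z":-0.012,"rx":0,"ry":0,"rz":0,"claw":0}]'
```

```text
time_s: 6.2
tcp_pos: [0.5111, -0.0301, 0.1531]
ee_rot: [[-1.0, -0.001, 0.001], [-0.001, 1.0, -0.001], [-0.001, -0.001, -1.0]]
wrist_force: [-10.8, 2.7, 22.1]
gripper_width: 0.003
gripper_force: 10.9
```

The cap is on its hard stop: 22 N with no further travel. I release it, lift, and move over towards the bar.

```bash
python3 -m pendant '[{"x":0,"y":0,"z":0.03,"rx":0,"ry":0,"rz":0,"claw":0},{"x":0,"y":0,"z":0.12,"rx":0,"ry":0,"rz":0,"claw":0},{"x":0,"y":0,"z":0.3,"rx":0,"ry":0,"rz":0,"claw":0},{"x":0,"y":0,"z":0.45,"rx":0,"ry":0,"rz":0,"claw":0},{"x":-0.05,"y":0.1,"z":0.53,"rx":0,"ry":0,"rz":0.05,"claw":0.3},{"x":-0.1,"y":0.2,"z":0.53,"rx":0,"ry":0,"rz":0.1,"claw":0.35},{"x":-0.15,"y":0.3,"z":0.53,"rx":0,"ry":0,"rz":0.15,"claw":0.35},{"x":-0.2,"y":0.4,"z":0.53,"rx":0,"ry":0,"rz":0.2,"claw":0.35}]'
python3 - <<'E'
import sys;sys.path.insert(0,'.')
from station import *
from h import *
import cv2,pickle
from scipy.spatial.transform import Rotation as R
s=sense();print(s["tcp_pos"],s["gripper_width"])
for n in("side","top"):
    p=capture(n);a=p["color"].astype(int)
    m=(a[...,0]>130)&(a[...,1]<70)&(a[...,2]<70)
    k,l,st,ce=cv2.connectedComponentsWithStats(m.astype(np.uint8))
    for i in range(1,k):
        if np.hypot(*(ce[i]-[315,200]))<12 and st[i][4]>4:print(n,st[i],ce[i])
w=.2495;xr=np.array([np.cos(w),np.sin(w),0]);yr=np.array([-np.sin(w),np.cos(w),0])
t=np.radians(20);z=np.sin(t)*xr-np.array([0,0,np.cos(t)]);y=-(np.cos(t)*xr+np.array([0,0,np.sin(t)]));x=np.cross(y,z)
T=np.c_[x,y,z];print(T.round(3));g=[.4376,.1784,.104]+.019*z
Rc=s["ee_rot"];print("rot",(R.from_matrix(T@Rc.T).as_rotvec()/np.pi).round(4))
for b in(.1,.05,0):print(b,((g-b*z-s["tcp_pos"])/.25).round(3),(g-b*z).round(4))
E
```

```text
time_s: 7.2
tcp_pos: [0.4617, 0.0709, 0.2819]
ee_rot: [[-0.806, -0.592, 0.002], [-0.592, 0.806, 0.001], [-0.002, -0.0, -1.0]]
wrist_force: [-0.4, 0.5, -0.2]
gripper_width: 0.324
gripper_force: 0.0
[0.46166923 0.07094001 0.28189511] 0.32443727878697465
side [310 196   9   4  33] [313.87878788 197.54545455]
[[ 0.247 -0.911  0.331]
 [-0.969 -0.232  0.084]
 [ 0.    -0.342 -0.94 ]]
rot [-0.0403 -0.1106  0.3737]
0.1 [-0.204  0.402 -0.407] [0.4108 0.1716 0.1801]
0.05 [-0.137  0.419 -0.595] [0.4273 0.1758 0.1331]
0 [-0.071  0.436 -0.783] [0.4439 0.18   0.0861]
```

The cap is back up, with the same side-view centroid as before. Now to the pre-grasp, 100 mm back from the bar.

```bash
python3 -m pendant '[{"x":-0.04,"y":0.1,"z":0,"rx":-0.005,"ry":-0.014,"rz":0.05,"claw":0.38},{"x":-0.08,"y":0.2,"z":0,"rx":-0.01,"ry":-0.028,"rz":0.1,"claw":0.38},{"x":-0.12,"y":0.3,"z":0,"rx":-0.015,"ry":-0.042,"rz":0.15,"claw":0.38},{"x":-0.16,"y":0.4,"z":0,"rx":-0.02,"ry":-0.056,"rz":0.2,"claw":0.38},{"x":-0.2,"y":0.4,"z":-0.1,"rx":-0.026,"ry":-0.071,"rz":0.25,"claw":0.38},{"x":-0.2,"y":0.4,"z":-0.2,"rx":-0.032,"ry":-0.087,"rz":0.3,"claw":0.38},{"x":-0.204,"y":0.402,"z":-0.3,"rx":-0.037,"ry":-0.102,"rz":0.345,"claw":0.38},{"x":-0.204,"y":0.402,"z":-0.4,"rx":-0.0403,"ry":-0.1106,"rz":0.3737,"claw":0.38}]'
cat > look.py <<'E'
import sys;sys.path.insert(0,'.')
from station import *
from h import *
import cv2
s=sense();z=s["ee_rot"][:,2];g=s["tcp_pos"]-.019*z
print("grasp pt",g.round(4),"tcp",s["tcp_pos"].round(4),"width",s["gripper_width"]*87);print(s["ee_rot"].round(3))
a,b=capture("side"),capture("top")
print("px grasp",proj(a,g),proj(b,g))
A=cv2.resize(a["color"][185:285,200:320,::-1],(480,400),interpolation=2);B=cv2.resize(b["color"][160:260,200:280,::-1],(320,400),interpolation=2)
cv2.imwrite("pics/%s.png"%sys.argv[1],np.hstack([A,B]))
E
python3 look.py g1
```

```text
time_s: 8.3
tcp_pos: [0.4105, 0.1706, 0.1815]
ee_rot: [[0.244, -0.911, 0.333], [-0.97, -0.229, 0.085], [-0.001, -0.343, -0.939]]
wrist_force: [0.1, 0.2, 1.0]
gripper_width: 0.38
gripper_force: 0.0
grasp pt [0.4042 0.169  0.1993] tcp [0.4105 0.1706 0.1815] width 33.02512242174049
[[ 0.244 -0.911  0.333]
 [-0.97  -0.229  0.085]
 [-0.001 -0.343 -0.939]]
px grasp [309.5377138  216.15235457] [262.87445182 231.06631605]
```

View pics/g1.png

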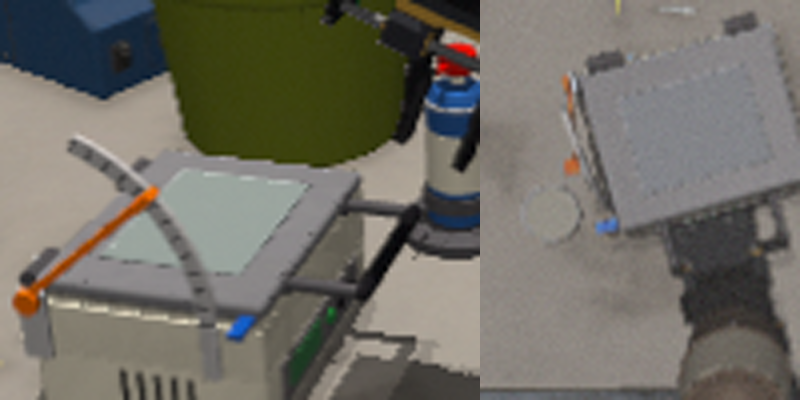

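The open fingers are in line with the bar's middle (side crop, bar at 388,255). I descend along the tool axis.

```bash
python3 -m pendant '[{"x":0.019,"y":0.005,"z":-0.055,"rx":0,"ry":0,"rz":0,"claw":0.38},{"x":0.038,"y":0.011,"z":-0.11,"rx":0,"ry":0,"rz":0,"claw":0.38},{"x":0.057,"y":0.016,"z":-0.165,"rx":0,"ry":0,"rz":0,"claw":0.38},{"x":0.077,"y":0.022,"z":-0.22,"rx":0,"ry":0,"rz":0,"claw":0.38},{"x":0.096,"y":0.027,"z":-0.275,"rx":0,"ry":0,"rz":0,"claw":0.38},{"x":0.116,"y":0.033,"z":-0.33,"rx":0,"ry":0,"rz":0,"claw":0.38},{"x":0.134,"y":0.038,"z":-0.382,"rx":0,"ry":0,"rz":0,"claw":0.38},{"x":0.134,"y":0.038,"z":-0.382,"rx":0,"ry":0,"rz":0,"claw":0.38}]'
python3 look.py g2
```

```text
time_s: 9.4
tcp_pos: [0.4464, 0.1815, 0.0949]
ee_rot: [[0.238, -0.915, 0.325], [-0.971, -0.225, 0.079], [0.0, -0.334, -0.943]]
wrist_force: [-0.1, -0.2, -0.4]
gripper_width: 0.38
gripper_force: 0.0
grasp pt [0.4402 0.18   0.1128] tcp [0.4464 0.1815 0.0949] width 33.031341845880014
[[ 0.238 -0.915  0.325]
 [-0.971 -0.225  0.079]
 [ 0.    -0.334 -0.943]]
px grasp [296.63267746 244.25885936] [262.0991883  222.87078051]
```

View pics/g2.png

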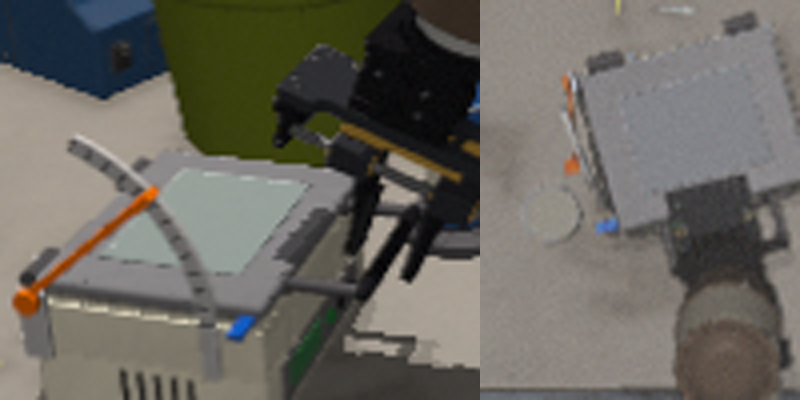

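```bash
python3 -c "
from station import *
print(sense()['joints'])"
```

```text
[ 37.58103661   8.30009844 -58.69752552  57.28964575  -9.2176698
 -79.40526545]
```

J5 is at its limit (near-straight wrist), so 20° of forward tilt is out of reach there. I back off, reduce the tilt to about 5° and re-approach.

```bash
python3 -m pendant '[{"x":-0.03,"y":-0.008,"z":0.08,"rx":0,"ry":0,"rz":0,"claw":0.38},{"x":-0.06,"y":-0.015,"z":0.16,"rx":0,"ry":0,"rz":0,"claw":0.38},{"x":-0.06,"y":-0.015,"z":0.2,"rx":-0.005,"ry":0.02,"rz":0,"claw":0.38},{"x":-0.05,"y":-0.015,"z":0.2,"rx":-0.01,"ry":0.04,"rz":0,"claw":0.38},{"x":-0.046,"y":-0.015,"z":0.2,"rx":-0.015,"ry":0.06,"rz":0,"claw":0.38},{"x":-0.046,"y":-0.015,"z":0.2,"rx":-0.02,"ry":0.08,"rz":0,"claw":0.38},{"x":-0.046,"y":-0.015,"z":0.2,"rx":-0.02,"ry":0.08,"rz":0,"claw":0.38},{"x":-0.046,"y":-0.015,"z":0.2,"rx":-0.02,"ry":0.08,"rz":0,"claw":0.38}]'
cat > calc.py <<'E'
import sys;sys.path.insert(0,'.')
from station import *
from h import *
from scipy.spatial.transform import Rotation as R
w=.2495;xr=np.array([np.cos(w),np.sin(w),0]);Z=np.array([0,0,1.]);H=np.array([.6411,.2303,.098])
def pose(a,tilt,back=0):
    t=np.radians(tilt);z=np.sin(t)*xr-np.cos(t)*Z;y=-(np.cos(t)*xr+np.sin(t)*Z)
    bar=H+(-.21*np.cos(a)+.006*np.sin(a))*xr+(.21*np.sin(a)+.006*np.cos(a))*Z
    return bar+(.019-back)*z,np.c_[np.cross(y,z),y,z]
def delta(s,a,tilt,back=0):
    p,T=pose(a,tilt,back);return ((p-s["tcp_pos"])/.25).round(3),(R.from_matrix(T@s["ee_rot"].T).as_rotvec()/np.pi).round(4)
E
python3 - <<'E'
from calc import *
s=sense();print(s["joints"].round(1))
for b in(.03,0):print(b,delta(s,0,5,b))
E
```

```text
time_s: 10.5
tcp_pos: [0.4322, 0.1772, 0.144]
ee_rot: [[0.242, -0.967, 0.078], [-0.97, -0.241, 0.017], [0.002, -0.08, -0.997]]
wrist_force: [-0.4, 0.2, -0.0]
gripper_width: 0.38
gripper_force: 0.0
[ 43.9   9.  -31.9   3.4 -45.2 -32.2]
0.03 (array([ 0.018,  0.004, -0.116]), array([ 0.0012, -0.0021,  0.0016]))
0 (array([ 0.028,  0.007, -0.236]), array([ 0.0012, -0.0021,  0.0016]))
```

```bash
python3 -m pendant '[{"x":0.01,"y":0.002,"z":-0.04,"rx":0,"ry":0,"rz":0,"claw":0.38},{"x":0.015,"y":0.003,"z":-0.08,"rx":0.0012,"ry":-0.002,"rz":0.0016,"claw":0.38},{"x":0.018,"y":0.004,"z":-0.12,"rx":0.0012,"ry":-0.002,"rz":0.0016,"claw":0.38},{"x":0.021,"y":0.005,"z":-0.15,"rx":0.0012,"ry":-0.002,"rz":0.0016,"claw":0.38},{"x":0.024,"y":0.006,"z":-0.18,"rx":0.0012,"ry":-0.002,"rz":0.0016,"claw":0.38},{"x":0.026,"y":0.006,"z":-0.21,"rx":0.0012,"ry":-0.002,"rz":0.0016,"claw":0.38},{"x":0.028,"y":0.007,"z":-0.236,"rx":0.0012,"ry":-0.002,"rz":0.0016,"claw":0.38},{"x":0.028,"y":0.007,"z":-0.236,"rx":0.0012,"ry":-0.002,"rz":0.0016,"claw":0.38}]'
python3 look.py g3; python3 -c "
from calc import *
s=sense();print(s['joints'].round(1),delta(s,0,5))"
```

```text
time_s: 11.5
tcp_pos: [0.4398, 0.1786, 0.0845]
ee_rot: [[0.246, -0.966, 0.083], [-0.969, -0.246, 0.02], [0.001, -0.086, -0.996]]
wrist_force: [-0.0, -0.1, 0.2]
gripper_width: 0.381
gripper_force: 0.0
grasp pt [0.4382 0.1782 0.1035] tcp [0.4398 0.1786 0.0845] width 33.153892190475005
[[ 0.246 -0.966  0.083]
 [-0.969 -0.246  0.02 ]
 [ 0.001 -0.086 -0.996]]
px grasp [297.73360882 247.21238677] [262.74764121 223.53393976]
[ 43.4  14.5 -35.9   4.2 -35.4 -32.5] (array([-0.004, -0.   , -0.   ]), array([ 0.0001, -0.    ,  0.0001]))
```

View pics/g3.png

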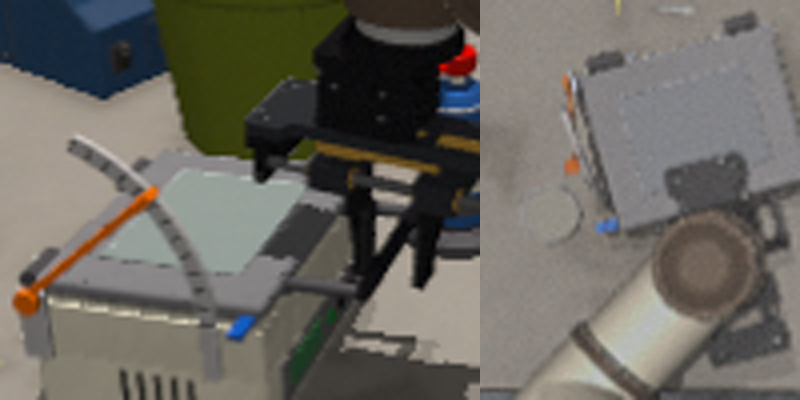

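The fingers straddle the bar with no contact. Close.

```bash
python3 -m pendant '[{"x":0,"y":0,"z":0,"rx":0,"ry":0,"rz":0,"claw":0},{"x":0,"y":0,"z":0,"rx":0,"ry":0,"rz":0,"claw":0},{"x":0,"y":0,"z":0,"rx":0,"ry":0,"rz":0,"claw":0},{"x":0,"y":0,"z":0,"rx":0,"ry":0,"rz":0,"claw":0},{"x":0,"y":0,"z":0,"rx":0,"ry":0,"rz":0,"claw":0},{"x":0,"y":0,"z":0,"rx":0,"ry":0,"rz":0,"claw":0},{"x":0,"y":0,"z":0,"rx":0,"ry":0,"rz":0,"claw":0},{"x":0,"y":0,"z":0,"rx":0,"ry":0,"rz":0,"claw":0}]'
python3 - <<'E'
from calc import *
s=sense();p0,T0=pose(0,5)
for k,a in enumerate(np.linspace(.05,.4,8)):
    p,T=pose(a,5-np.degrees(a));print(a.round(3),((p-p0)/.25).round(3),(R.from_matrix(T@T0.T).as_rotvec()/np.pi).round(4))
E
```

```text
time_s: 12.6
tcp_pos: [0.4422, 0.1797, 0.0859]
ee_rot: [[0.248, -0.965, 0.088], [-0.969, -0.247, 0.023], [-0.0, -0.091, -0.996]]
wrist_force: [7.0, -2.1, -2.0]
gripper_width: 0.127
gripper_force: 29.8
0.05 [-0.001 -0.     0.042] [-0.0039  0.0154 -0.    ]
0.1 [-0.001 -0.     0.083] [-0.0079  0.0308 -0.    ]
0.15 [0.002 0.    0.125] [-0.0118  0.0463 -0.    ]
0.2 [0.006 0.002 0.167] [-0.0157  0.0617 -0.    ]
0.25 [0.013 0.003 0.208] [-0.0196  0.0771 -0.    ]
0.3 [0.021 0.005 0.249] [-0.0236  0.0925 -0.    ]
0.35 [0.032 0.008 0.289] [-0.0275  0.108  -0.    ]
0.4 [0.044 0.011 0.329] [-0.0314  0.1234 -0.    ]
```

```bash
python3 -m pendant '[{"x":0.01,"y":0.003,"z":0.042,"rx":-0.0039,"ry":0.0154,"rz":0,"claw":0},{"x":0.01,"y":0.003,"z":0.083,"rx":-0.0079,"ry":0.0308,"rz":0,"claw":0},{"x":0.012,"y":0.003,"z":0.125,"rx":-0.0118,"ry":0.0463,"rz":0,"claw":0},{"x":0.016,"y":0.005,"z":0.167,"rx":-0.0157,"ry":0.0617,"rz":0,"claw":0},{"x":0.023,"y":0.006,"z":0.208,"rx":-0.0196,"ry":0.0771,"rz":0,"claw":0},{"x":0.031,"y":0.008,"z":0.249,"rx":-0.0236,"ry":0.0925,"rz":0,"claw":0},{"x":0.042,"y":0.011,"z":0.289,"rx":-0.0275,"ry":0.108,"rz":0,"claw":0},{"x":0.054,"y":0.014,"z":0.329,"rx":-0.0314,"ry":0.1234,"rz":0,"claw":0}]'
python3 - <<'E'
from calc import *
s=sense();p0,T0=pose(.4,5-np.degrees(.4));print(s["joints"].round(1),delta(s,.4,5-np.degrees(.4)))
for k,a in enumerate(np.linspace(.44,.72,8)):
    p,T=pose(a,5-np.degrees(a));print(a.round(3),((p-p0)/.25).round(3),(R.from_matrix(T@T0.T).as_rotvec()/np.pi).round(4))
E
```

```text
time_s: 13.6
tcp_pos: [0.4527, 0.1829, 0.1667]
ee_rot: [[0.247, -0.921, -0.302], [-0.969, -0.235, -0.076], [-0.001, 0.311, -0.95]]
wrist_force: [-1.3, 3.4, -3.8]
gripper_width: 0.129
gripper_force: 29.8
[ 36.5  21.4  -8.8  -7.  -76.8 -19.6] (array([-0.01 , -0.005,  0.002]), array([-0.    , -0.0012,  0.0001]))
0.44 [0.011 0.003 0.031] [-0.0031  0.0123  0.    ]
0.48 [0.024 0.006 0.062] [-0.0063  0.0247  0.    ]
0.52 [0.038 0.01  0.092] [-0.0094  0.037  -0.    ]
0.56 [0.052 0.013 0.122] [-0.0126  0.0494  0.    ]
0.6 [0.069 0.017 0.151] [-0.0157  0.0617  0.    ]
0.64 [0.086 0.022 0.179] [-0.0189  0.074  -0.    ]
0.68 [0.104 0.026 0.207] [-0.022   0.0864  0.    ]
0.72 [0.123 0.031 0.234] [-0.0252  0.0987  0.    ]
```

```bash
python3 -m pendant '[{"x":0.011,"y":0.003,"z":0.031,"rx":-0.0031,"ry":0.0123,"rz":0,"claw":0},{"x":0.024,"y":0.006,"z":0.062,"rx":-0.0063,"ry":0.0247,"rz":0,"claw":0},{"x":0.038,"y":0.01,"z":0.092,"rx":-0.0094,"ry":0.037,"rz":0,"claw":0},{"x":0.052,"y":0.013,"z":0.122,"rx":-0.0126,"ry":0.0494,"rz":0,"claw":0},{"x":0.069,"y":0.017,"z":0.151,"rx":-0.0157,"ry":0.0617,"rz":0,"claw":0},{"x":0.086,"y":0.022,"z":0.179,"rx":-0.0189,"ry":0.074,"rz":0,"claw":0},{"x":0.104,"y":0.026,"z":0.207,"rx":-0.022,"ry":0.0864,"rz":0,"claw":0},{"x":0.104,"y":0.026,"z":0.207,"rx":-0.022,"ry":0.0864,"rz":0,"claw":0}]'
cat > meas.py <<'E'
import sys
from calc import *
import cv2
s=sense();z=s["ee_rot"][:,2];g=s["tcp_pos"]-.019*z-H
print("lid from tcp",np.arctan2(g[2],-g@xr)-np.arctan2(.006,.21),"r",np.hypot(g[2],g@xr))
a,b=capture("side"),capture("top")
yr=np.array([-xr[1],xr[0],0])
def pt(r,i):return H+.118*yr-r*np.cos(i)*xr+r*np.sin(i)*Z
c=a["color"];x0,y0=200,185
C=cv2.resize(c[y0:y0+75,x0:x0+100,::-1],(800,600),interpolation=2)
for i,col in((.65,(255,255,0)),(.7,(0,255,0)),(.735,(0,0,255)),(.77,(255,0,255))):
    for r in(.138,.148):
        p=proj(a,pt(r,i));print(i,r,p.round(1));q=(p+.5-[x0,y0])*8;cv2.circle(C,(int(q[0]),int(q[1])),2,col,-1)
cv2.imwrite("pics/%s.png"%sys.argv[1],C)
E
python3 meas.py m1
```

```text
time_s: 14.6
tcp_pos: [0.4779, 0.1903, 0.2182]
ee_rot: [[0.247, -0.8, -0.546], [-0.969, -0.206, -0.137], [-0.003, 0.563, -0.826]]
wrist_force: [-4.9, 3.5, -1.4]
gripper_width: 0.126
gripper_force: 29.8
lid from tcp 0.683810142241645 r 0.20786811580703332
0.65 0.138 [241.1 237. ]
0.65 0.148 [243.9 235.1]
0.7 0.138 [239.3 234.7]
0.7 0.148 [241.9 232.8]
0.735 0.138 [237.9 233.2]
0.735 0.148 [240.4 231.1]
0.77 0.138 [236.5 231.8]
0.77 0.148 [239.  229.5]
```

View pics/m1.png

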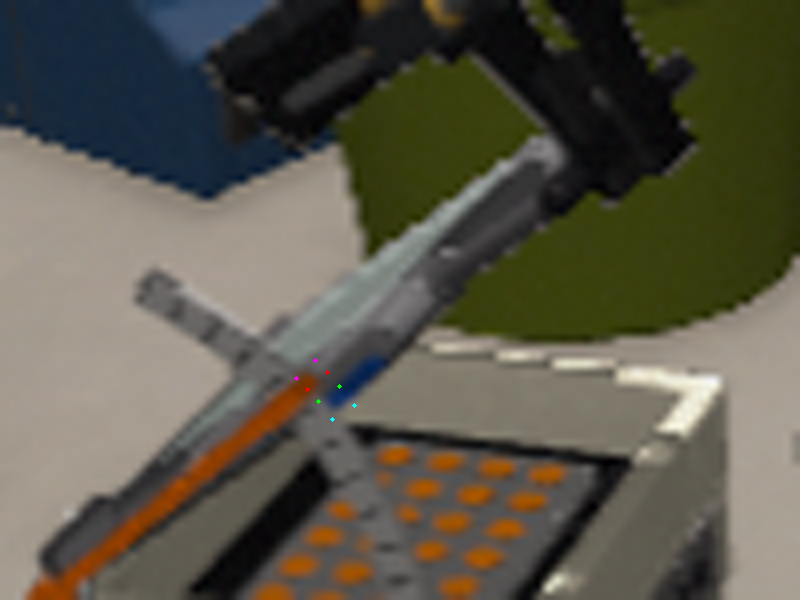

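Orange tip at crop (305,382), blue tip at (335,398): the pointer is a little below the index. I'll measure both angles in the quadrant's plane.

```bash
cat > ang.py <<'E'
from calc import *
import cv2
yr=np.array([-xr[1],xr[0],0])
def unproj(p,u,yoff):
    M=p["mtx"];W=p["world_to_cam"]
    D=np.array([p["k1"],0,0,0,0],float)
    n=cv2.undistortPoints(np.float64(u).reshape(-1,1,2),M,D).reshape(-1,2)
    d=np.c_[n[:,0],-n[:,1],-np.ones(len(n))]@W[:3,:3];o=-W[:3,:3].T@W[:3,3]
    t=((H+yoff*yr-o)@yr)/(d@yr);X=o+t[:,None]*d-H
    return -X@xr,X[:,2]
def run(p,tag):
    a=cv2.cvtColor(p["color"],cv2.COLOR_RGB2HSV).astype(int);h,s,v=a[...,0],a[...,1],a[...,2]
    o=(h>4)&(h<18)&(s>180)&(v>100);b=(h>105)&(h<125)&(s>150)&(v>60)
    for nm,m in(("orange",o),("blue",b)):
        r,c=np.nonzero(m);k=(c>200)&(c<290)&(r>215)&(r<285);r,c=r[k],c[k]
        for yo in(.112,.118):
            f,z=unproj(p,np.c_[c,r],yo);R_=np.hypot(f,z);A=np.arctan2(z,f)
            q=(R_>.06)&(R_<.142)&(A>.3) if nm=="orange" else (R_>.125)&(R_<.175)
            if q.sum():print(tag,nm,yo,q.sum(),"ang med",np.median(A[q]).round(4),"mean",A[q].mean().round(4),"R",R_[q].min().round(3),R_[q].max().round(3), "tip ang",np.median(A[q&(R_>.11)]).round(4))
if __name__=="__main__":
    run(pickle.load(open("p0.pkl","rb"))["side"],"p0");p=capture("side");run(p,"now")
E
python3 ang.py
```

```text
p0 orange 0.112 42 ang med 0.7471 mean 0.747 R 0.061 0.136 tip ang 0.7441
p0 orange 0.118 44 ang med 0.7491 mean 0.7491 R 0.062 0.141 tip ang 0.7458
p0 blue 0.112 24 ang med 0.0322 mean 0.0285 R 0.142 0.159 tip ang 0.0322
p0 blue 0.118 24 ang med 0.0592 mean 0.0554 R 0.145 0.163 tip ang 0.0592
now orange 0.112 73 ang med 0.7384 mean 0.6833 R 0.061 0.142 tip ang 0.7317
now orange 0.118 79 ang med 0.7405 mean 0.6788 R 0.062 0.142 tip ang 0.7328
now blue 0.112 16 ang med 0.6847 mean 0.6844 R 0.139 0.16 tip ang 0.6847
now blue 0.118 16 ang med 0.6883 mean 0.6881 R 0.144 0.165 tip ang 0.6883
```

Lid now at about 0.68, index about 0.74. I go up by 0.055 rad.

```bash
python3 -m pendant '[{"x":0.007,"y":0.002,"z":0.009,"rx":-0.001,"ry":0.004,"rz":0,"claw":0},{"x":0.013,"y":0.003,"z":0.018,"rx":-0.002,"ry":0.0085,"rz":0,"claw":0},{"x":0.02,"y":0.005,"z":0.027,"rx":-0.003,"ry":0.013,"rz":0,"claw":0},{"x":0.027,"y":0.007,"z":0.036,"rx":-0.0043,"ry":0.017,"rz":0,"claw":0},{"x":0.027,"y":0.007,"z":0.036,"rx":-0.0043,"ry":0.017,"rz":0,"claw":0},{"x":0.027,"y":0.007,"z":0.036,"rx":-0.0043,"ry":0.017,"rz":0,"claw":0},{"x":0.027,"y":0.007,"z":0.036,"rx":-0.0043,"ry":0.017,"rz":0,"claw":0},{"x":0.027,"y":0.007,"z":0.036,"rx":-0.0043,"ry":0.017,"rz":0,"claw":0}]'
python3 meas.py m2 | head -1; python3 ang.py | grep now
```

```text
time_s: 15.75
tcp_pos: [0.4844, 0.1922, 0.2273]
ee_rot: [[0.247, -0.77, -0.588], [-0.969, -0.198, -0.148], [-0.003, 0.607, -0.795]]
wrist_force: [-6.0, 4.3, -0.2]
gripper_width: 0.129
gripper_force: 29.8
lid from tcp 0.7389623043482052 r 0.20801387455232104
now orange 0.112 70 ang med 0.7375 mean 0.6801 R 0.061 0.142 tip ang 0.7291
now orange 0.118 75 ang med 0.7405 mean 0.6752 R 0.062 0.142 tip ang 0.7303
now blue 0.112 12 ang med 0.7372 mean 0.737 R 0.138 0.162 tip ang 0.7372
now blue 0.118 12 ang med 0.7388 mean 0.7387 R 0.143 0.166 tip ang 0.7388
```

View pics/m2.png

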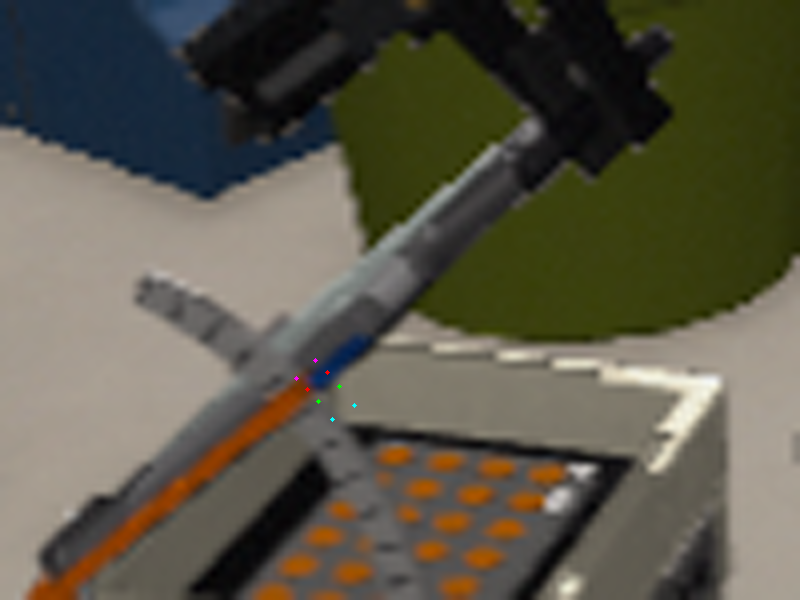

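```bash
sed -i 's/(A>.3)/(A>.66)/;s/s>180)&(v>100)/s>150)\&(v>80)/' ang.py; python3 ang.py; python3 -c "
from station import *
s=sense();print(s['time_s'],abs(s['joint_velocities']).max(),s['wrist_force'])"
```

```text
p0 orange 0.112 58 ang med 0.7471 mean 0.7479 R 0.061 0.138 tip ang 0.742
p0 orange 0.118 60 ang med 0.7498 mean 0.7509 R 0.062 0.141 tip ang 0.7458
p0 blue 0.112 24 ang med 0.0322 mean 0.0285 R 0.142 0.159 tip ang 0.0322
p0 blue 0.118 24 ang med 0.0592 mean 0.0554 R 0.145 0.163 tip ang 0.0592
now orange 0.112 65 ang med 0.7452 mean 0.7457 R 0.061 0.134 tip ang 0.7397
now orange 0.118 69 ang med 0.7468 mean 0.748 R 0.062 0.139 tip ang 0.7416
now blue 0.112 12 ang med 0.7372 mean 0.737 R 0.138 0.162 tip ang 0.7372
now blue 0.118 12 ang med 0.7388 mean 0.7387 R 0.143 0.166 tip ang 0.7388
15.95 0.14384348203134603 [-4.23429675  4.87025209 -0.41275851]
```

The pointer matches the index within about 0.005 rad. The arm is steady, forces are low and the index hasn't moved. Handing in.

```bash
python3 -c "
from station import *
print(finish_job())"
```

```text
the job is handed in; nothing more can be done
None
```

I pressed the red cap down to its stop and it sprang fully back up with the lid still closed. I then raised the lid to the index (about 0.74 rad, within about 0.005 rad by camera) and handed the job in at about 16 s with the gripper still holding it there; no verdict was returned.

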